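# Tag the test unit and open its port of unknown thread

### The arm

A 6-joint arm with a two-finger parallel gripper is mounted at the origin on the work surface. World frame = base frame: x ahead of the robot, y to its left, z up, the work surface at z = 0. Lengths are in m, angles in degrees, forces in N, time in s.
With the tool pointing down it reaches from about 0.25 to 0.8 m from the base axis. Payload 3.9 kg.
Tool frame: the origin (TCP) lies at the very end of the fingers, on their centre line; the grasp point (between the pads) lies 19 mm behind it (r.grip_depth is the distance from the TCP to the grasp point, in m); z points along the fingers, y is the direction in which the jaws open and shut (so a half turn about z gives the same grasp; the last joint's range is limited). The gripper opens to 85 mm and grips with 20 to 120 N. Pads are 22 mm wide; open, the fingers measure 114 mm over their backs; the gripper's body (76 mm by 85 mm) begins 54 mm behind the grasp point. The pads swing forward as they close: fully open they stand 13 mm farther back than shut.
Start: joints at [-63.942, 14.897, -7.913, 67.191, 0, 90], TCP at [0.231, -0.472, 0.231] pointing down, gripper open.
Joint ranges: [-159.42, 159.42], [-47.68, 98.78], [-73.54, 78.23], [-108.79, 121.32], [-90, 84.71], [-180, 180]. Speed limits (degrees/s): [147.25, 147.25, 180, 180, 180, 180].

### API

Orientations are given as [roll, pitch, yaw] about the fixed x, y, z axes, in that order (R = Rz(yaw) Ry(pitch) Rx(roll)).
In Python, from bench import r, vision, order gives the robot as it stands.
- The arm moves only by the tool servo_tool, never from a script. Its arguments are lists of equal length, an entry for each row: "fingers": the closure, from -1 (fully open) to 1 (shut); "slide": the shift along the world's x, y, z scaled (see below), a list of three; "angular": the turn, a rotation vector about the world's x, y, z scaled (see below), a list of three. In form: {"fingers": [fingers, ...], "slide": [[x, y, z], ...], "angular": [[ax, ay, az], ...]}. A call has 1 to 8 rows; each row is the pose to reach, as a shift and turn from the pose measured when the call began, turning the shorter way round; what a row does not reach only later rows make up. The controller multiplies each number of a shift by 0.3 m and each number of a turn by pi rad. A row lasts 1/10 s, in which the tool goes at most 50 mm and 8.59 degrees, less where a joint would pass 70% of its speed; a pose out of reach is approached as far as the arm can. A call with a number of a shift or a turn outside -1 to 1 is refused whole. A call with a gripper value outside its range is refused whole. The fingers move at their own pace and stop on an object; "grip_force" is the grip in N (left out, the last holds). Time passes only in rows, so rows that repeat a pose let the fingers close. It gives the time, the measured TCP pose, the force and the opening at its end, in the units of the state.
- r.read_state(): the state, without advancing time (a new reading comes with each control period).
- vision.get_image(name): name is "scene" or "side" or "wrist"; returns a dict with "pixels" (480x640x3 uint8, blue, green, red), "camera_matrix" (3x3 intrinsics, pixels), "rvec" (rotation vector, rad) and "tvec" (3), from world to camera coordinates, as OpenCV has them; the wrist camera has in their place "tool_from_camera" (4x4, takes a point from camera to tool coordinates, whose origin is the TCP and whose axes are the flange's). Camera axes: x right, y down, z forward; pixel columns grow to the right and rows downward; lengths in m; the calibration is good to about 2 mm. The wrist camera is an equidistant fisheye: a pixel r from the principal point sees the ray r / f radians off the axis. A picture is of the moment at which its call begins: read the wrist's pose just before it. There is no depth.
- order.job_done(): hands the job in, once; it reports no verdict.
The state is a dict: "t": time; "q": joint angles; "joint_velocities": joint speeds; "joint_torque": joint torques, N m; "ee_pos": TCP position; "ee_rot": TCP orientation; "force": force on the tool from outside, world axes, zero at the start; "moment": the same for the moment, N m; "gripper_width": opening from 0.0 (shut) to 1.0 (fully open).
Only numpy, scipy, OpenCV 4.12 (cv2) and the standard library are available. Lean on these libraries where they do the work, as an engineer would, in place of code of your own. Each camera call takes 0.05 s, during which the arm holds its last target. There are 200 camera calls.

### The job

Tag the test unit before opening it: take the tag hanger from its stand, hook it over the rail on the half without the brass mark, slide it along the rail (not lifting it off) until it hangs centred on the mark, and let go of it. Then unscrew the large cap of the port, whose thread may be right- or left-hand (if it will not loosen one way, try the other), lift it straight up well clear of the port, at least 5 cm, and finish while still holding it there, level and still; leave everything else on the bench where it is.

Things in the scene. Friction and masses are not known exactly. Their poses are not given: they have to be found in the camera images.
- unit: Grey test unit, fixed: deck 260 (x) x 340 (y) mm, 60 high; origin under its centre, x away from the robot at yaw 0. On the deck (x, y in mm): large capped port (-50, -30); a small dummy cap, 30 across, 21 high, at (-75, -135), part of the unit; a black hump 85 x 80, 42 high, at (-55, 115). A rail on two posts runs along the far side
- rail_mid (a point): Middle of the unit's rail, on its axis: a round steel bar 10 mm thick along the unit's y (this point's y axis), 85 mm beyond the unit's centre, axis 165 mm above the bench, between posts 150 mm either side of this point
- mark (a point): Brass band 8 mm wide with a small pointer below, on the rail's -y half. The point is on the rail's axis at the band's middle; axes as the unit's. The band does not obstruct the hook
- hanger_tab (a point): Rigid aluminium tag hanger, 110 g, standing in a slotted stand at the start, leaning up to 5 degrees. The point is the centre of the black grip tab on top, 10 mm thick (x), 28 wide (y), 32 high: grip it from above across the 10 mm. Under the tab is the hook, then the tag plate, 60 mm wide (y), its lower edge 109 mm below the point
- hanger_hook (a point): Where the rail's axis lies in the hanger's hook: 28 mm below hanger_tab. The hook is a U open downwards, 22 mm wide (y), 16 mm gap (x -8 to 8), inner top 5 mm above the point, front lip to 31 mm below it; the plate is its back leg. Lower it on from above the rail, hanger y along the rail, either way round. Let go, it hangs tilted up to 15 degrees
- stand: Plywood stand, fixed, 90 x 90 mm, 34 mm high; origin at bench height under the hanger's tab, axes as the hanger's at the start. The tag plate stands 28 mm deep in its slot: lift straight up
- cap_center (a point): Large black ribbed cap, 120 g, 52 mm across, 44 high; the point is half-way up on its axis; x along the light line on its top. Thread hand unknown. Tightened, it stops hard within 8 degrees and slips in the grip; loosened, it turns freely without needing to rise, and comes off straight up when turned 60 to 110 degrees (80 is right). Before that it is held fast: do not pull hard
- port (a point): Centre of the port, at the deck surface, 60 mm above the bench: 22 mm below cap_center at the start
- bowl: Bystander: steel bowl, 110 mm across, 35 mm high, origin under its centre
- tape_roll: Bystander: grey roll, 64 mm across, 24 mm high, origin under its centre
- lock_ring: Bystander: steel lock ring, 32 mm across, 8 mm high, lying on the unit's deck, origin under its centre
- notebook: Bystander: blue notebook 100 x 150 x 14 mm, origin under its centre
- screwdriver: Bystander: black-handled screwdriver lying flat
- meter: Bystander: grey hand meter 75 x 130 x 32 mm, origin under its centre
- basket: Bystander: small plastic basket 160 x 130 x 50 mm, origin under its centre
- cleaner: Bystander: spray can, 56 mm across, 120 mm high, origin under its centre
Not all that is in view belongs to the job. What is meant by the part that bears cap_center is not blue or green, and is the smaller of those in its own colour.

How it is judged:
By the outcome, as a careful person would: the job done as asked, in the order asked, and still so for the second after the job is handed in, while the arm keeps its last pose, push and grip.
It also fails if it takes over 61 s, if anything falls off the work surface, if the arm or the gripper's body presses on something with over 40 N, if the wrist force passes 120 N, or if a joint passes its speed limit or range.

## Working session

There is one attempt and no reset: what is moved stays moved. The work goes in short steps, Python scripts to look and compute and a tool call to move; the robot and the scene stay as the last step left them, time stands still between calls to the robot, and variables do not carry over. Pictures are saved under pics/ and viewed, about 8 in all and at most 12, crops included, and the job is handed in when it is done.

Besides the shell and the picture viewer there is one more tool, called after "Request:" as name(argument=value, ...), one argument or row to a line, values as JSON. servo_tool: Moves the arm, as the interface text tells. Shifts and turns lie within -1 to 1; 1 stands for 0.3 m of shift or pi rad of turn. Its arguments: {"type":"object","properties":{"fingers":{"type":"array"},"slide":{"type":"array"},"angular":{"type":"array"},"grip_force":{"type":"number"}},"required":["fingers","slide","angular"]}

```bash
mkdir -p pics
cat > h.py <<'E'
import sys; sys.path.insert(0,'.')
import numpy as np, cv2
from scipy.spatial.transform import Rotation as R
from bench import r, vision, order
def shot(n,save=None):
    s=r.read_state(); im=vision.get_image(n); im['s']=s
    if save: cv2.imwrite('pics/'+save,im['pixels']); np.save('pics/'+save+'.npy',im,allow_pickle=True)
    return im
def load(f): return np.load('pics/'+f+'.npy',allow_pickle=True).item()
def ray(im,u,v):
    K=np.array(im['camera_matrix'])
    if 'tool_from_camera' in im:
        a=np.array([(u-K[0,2])/K[0,0],(v-K[1,2])/K[1,1]]); t=np.hypot(*a)
        d=np.array([*(a/max(t,1e-9)*np.sin(t)),np.cos(t)])
        T=np.array(im['tool_from_camera']); W=np.eye(4); W[:3,:3]=R.from_euler('xyz',im['s']['ee_rot'],degrees=True).as_matrix(); W[:3,3]=im['s']['ee_pos']
        M=W@T; return M[:3,3],M[:3,:3]@d
    Rm=cv2.Rodrigues(np.array(im['rvec'],float))[0]; t=np.array(im['tvec'],float).ravel()
    d=np.array([(u-K[0,2])/K[0,0],(v-K[1,2])/K[1,1],1]); return -Rm.T@t, Rm.T@d
def onz(im,u,v,z):
    o,d=ray(im,u,v); return o+d*(z-o[2])/d[2]
def tri(*obs):
    A=np.zeros((3,3));b=np.zeros(3);L=[]
    for im,u,v in obs:
        o,d=ray(im,u,v);d=d/np.linalg.norm(d);P=np.eye(3)-np.outer(d,d);A+=P;b+=P@o;L.append((P,o))
    x=np.linalg.solve(A,b); return x,[round(1000*float(np.linalg.norm(P@(x-o))),1) for P,o in L]
def proj(im,p):
    if 'tool_from_camera' in im:
        W=np.eye(4); W[:3,:3]=R.from_euler('xyz',im['s']['ee_rot'],degrees=True).as_matrix(); W[:3,3]=im['s']['ee_pos']
        c=np.linalg.inv(W@np.array(im['tool_from_camera']))@np.array([*p,1]);K=im['camera_matrix']
        t=np.arctan2(np.hypot(c[0],c[1]),c[2]);n=np.hypot(c[0],c[1]);return K[0][0]*t*c[0]/n+K[0][2],K[1][1]*t*c[1]/n+K[1][2]
    return cv2.projectPoints(np.array([p],float),np.array(im['rvec'],float),np.array(im['tvec'],float),np.array(im['camera_matrix'],float),None)[0].ravel()
E
python3 - <<'E'
from h import *
for n in('scene','side','wrist'):
    im=shot(n,n+'0.png'); print(n,np.array(im['camera_matrix']).round(1).tolist(),[a.round(3).tolist() for a in ray(im,320,240)])
print(np.array(im['tool_from_camera']).round(3)); print(r.read_state(), r.grip_depth)
E
```

```text
scene [[579.3, 0.0, 314.1], [0.0, 579.3, 237.9], [0.0, 0.0, 1.0]] [[1.204, 0.555, 1.228], [-0.482, -0.403, -0.778]]
side [[511.0, 0.0, 321.0], [0.0, 511.0, 248.1], [0.0, 0.0, 1.0]] [[0.155, 0.737, 1.096], [0.319, -0.592, -0.74]]
wrist [[371.6, 0.0, 321.4], [0.0, 371.6, 245.4], [0.0, 0.0, 1.0]] [[0.294, -0.442, 0.375], [-0.236, -0.11, -0.965]]
[[ 0.001 -0.962 -0.274  0.07 ]
 [ 1.     0.001  0.001  0.001]
 [-0.    -0.274  0.962 -0.144]
 [ 0.     0.     0.     1.   ]]
{'t': 0.15, 'q': array([-6.39421133e+01,  1.49284637e+01, -7.96672844e+00,  6.71892943e+01,
        1.22341881e-04,  9.00004218e+01]), 'joint_velocities': array([-0.04724156, -0.08798923,  0.17750518, -0.07800523, -0.0966614 ,
        0.02300125]), 'joint_torque': array([-3.96745463e-04, -4.06007195e+01,  2.54166001e+01,  1.26502721e-02,
       -2.56412142e-05,  1.99568447e-06]), 'ee_pos': array([ 0.23040361, -0.47118702,  0.23065706]), 'ee_rot': array([-1.79915514e+02, -1.21719733e-04,  2.60574647e+01]), 'force': array([ 0.05761202, -0.56185941,  0.44579188]), 'moment': array([0.00224244, 0.00172022, 0.04621504]), 'gripper_width': 0.999825895644045} 0.0187
```

View pics/scene0.png

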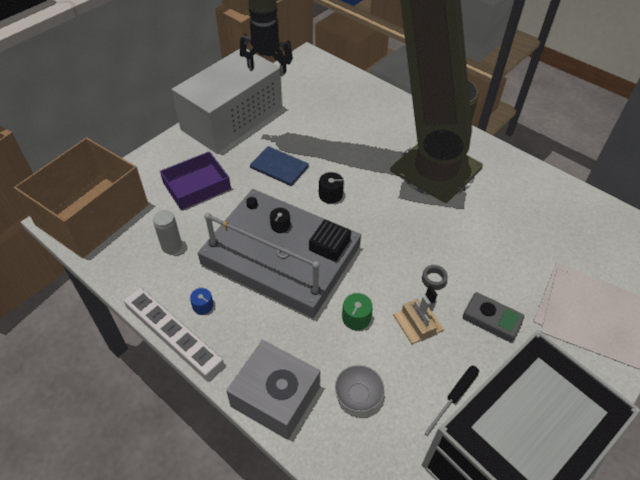

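View pics/side0.png

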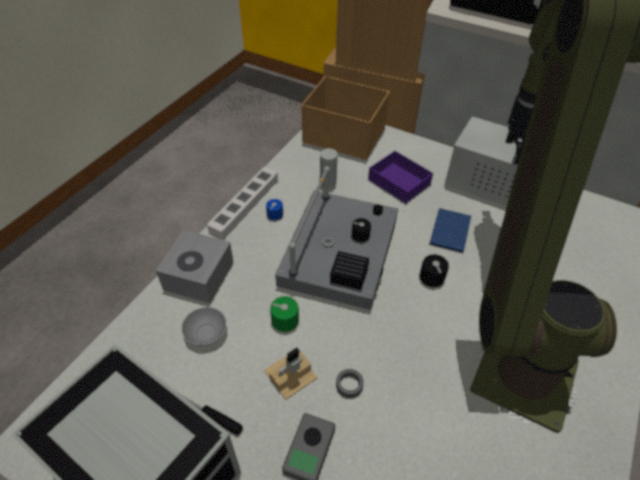

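The scene view shows the unit with one black cap on its deck at (280,218) and the dummy cap at (252,202). The brass mark is at (226,226), and the posts are at (211,238) and (316,290). The hanger tab is at (431,296) in the scene view and (293,355) in the side view.

Things that could be taken for the cap, in the scene view:
- black cap on the deck, (280,218)
- larger loose black cap, (331,186)
- green cap, (357,311)
- blue cap, (201,300)
- dummy cap, (252,202)

I choose (280,218), the smaller black one.

Run:
```python
from h import *
a=load('scene0.png');b=load('side0.png')
for n,p,q in [('cap top',(280,214),(361,226)),('bigblack',(331,181),(434,265)),('tab',(431.5,296),(293,355)),('post far -y',(211,217),(325,170)),('post +y',(316,264),(293,244)),('mark',(226,224),(322,183)),('dummy',(252,201),(378,209)),('ring',(434,271),(349,379)),('green',(357,302),(285,303))]:
    x,e=tri((a,*p),(b,*q)); print(n,x.round(4),e)
S=4
c1=cv2.resize(a['pixels'][188:312,195:365],None,fx=2.8,fy=2.8,interpolation=2); c2=cv2.resize(b['pixels'][160:310,275:400],None,fx=2.5,fy=2.5,interpolation=2)
c3=cv2.resize(a['pixels'][255:345,385:455],None,fx=2.5,fy=2.5,interpolation=2);c4=cv2.resize(b['pixels'][340:400,260:365],None,fx=2.5,fy=2.5,interpolation=2)
o=np.zeros((600,800,3),np.uint8)
for c,x,y in[(c1,0,0),(c2,480,0),(c3,0,360),(c4,300,400)]: o[y:y+c.shape[0],x:x+c.shape[1]]=c
cv2.imwrite('pics/comp0.png',o)
```

```text
cap top [ 0.5115 -0.1586  0.1045] [2.1, 2.1]
bigblack [ 0.2974 -0.1658  0.0596] [1.6, 1.6]
tab [0.4663 0.2752 0.1133] [2.1, 2.1]
post far -y [ 0.6691 -0.2375  0.1722] [1.3, 1.3]
post +y [0.605  0.0429 0.1696] [2.7, 2.7]
mark [ 0.656  -0.1992  0.1617] [0.7, 0.7]
dummy [ 0.5092 -0.2672  0.0759] [0.7, 0.7]
ring [0.349  0.2227 0.0345] [2.9, 2.9]
green [0.57   0.1428 0.0717] [1.8, 1.8]
```

View pics/comp0.png

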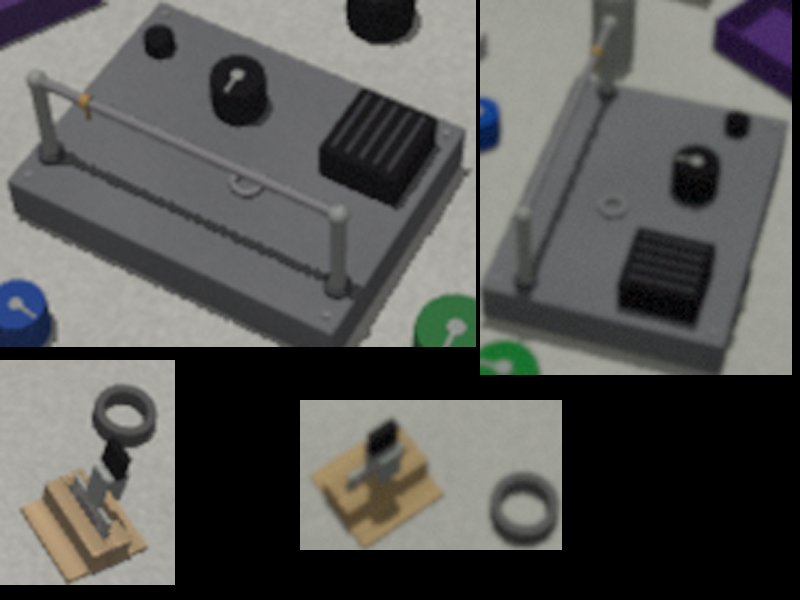

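The crop confirms it: the black ribbed cap sits on the port with its light line, and the geometry matches a unit yaw of about 13°. The hanger stands in its stand near (0.466, 0.275). I'll move the wrist camera over the hanger.

Request:
servo_tool(
  fingers=[-1, -1, -1, -1, -1, -1, -1],
  slide=[
    [0.1, 0.3, 0.27],
    [0.2, 0.6, 0.27],
    [0.3, 0.95, 0.27],
    [0.3, 0.95, 0.27],
    [0.3, 0.95, 0.27],
    [0.3, 0.95, 0.27],
    [0.3, 0.95, 0.27],
  ],
  angular=[
    [0, 0, 0],
    [0, 0, 0],
    [0, 0, 0],
    [0, 0, 0],
    [0, 0, 0],
    [0, 0, 0],
    [0, 0, 0],
  ],
)

```text
t: 0.85
ee_pos: [0.3207, -0.1827, 0.3124]
ee_rot: [-179.9, -0.1, 26.3]
force: [0.8, -1.7, 0.5]
gripper_width: 1.002
```

Request:
servo_tool(
  fingers=[-1, -1, -1, -1, -1, -1, -1],
  slide=[
    [0.25, 0.95, 0],
    [0.25, 0.95, 0],
    [0.25, 0.95, 0],
    [0.25, 0.95, 0],
    [0.25, 0.95, 0],
    [0.25, 0.95, 0],
    [0.25, 0.95, 0],
  ],
  angular=[
    [0, 0, 0],
    [0, 0, 0],
    [0, 0, 0],
    [0, 0, 0],
    [0, 0, 0],
    [0, 0, 0],
    [0, 0, 0],
  ],
)

```text
t: 1.55
ee_pos: [0.3967, 0.1074, 0.3119]
ee_rot: [-179.8, -0.1, 26.8]
force: [0.0, -0.8, -0.4]
gripper_width: 1.003
```

Request:
servo_tool(
  fingers=[-1, -1, -1, -1, -1],
  slide=[
    [0.18, 0.5, -0.1],
    [0.18, 0.5, -0.1],
    [0.18, 0.5, -0.1],
    [0.18, 0.5, -0.1],
    [0.18, 0.5, -0.1],
  ],
  angular=[
    [0, 0, 0],
    [0, 0, 0],
    [0, 0, 0],
    [0, 0, 0],
    [0, 0, 0],
  ],
)

```text
t: 2.05
ee_pos: [0.4571, 0.2464, 0.2804]
ee_rot: [-179.2, -0.0, 27.9]
force: [-0.9, 0.2, 0.5]
gripper_width: 0.996
```

Run:
```python
from h import *
im=shot('wrist','w1.png'); print(r.read_state()['q'].round(1)); print(im['s']['ee_pos'], proj(im,[.466,.275,.113]))
```

```text
[ 27.8  13.3  -2.7  74.    0.8 179.9]
[0.45712648 0.24638361 0.28040748] (np.float64(297.651227690568), np.float64(199.55867125918198))
```

View pics/w1.png

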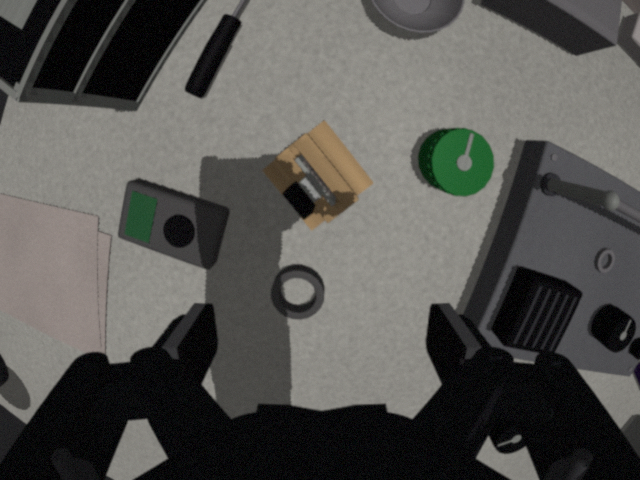

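The view shows the tab at (300,199), the slot running from (300,158) to (333,200), the green cap at (463,162) and the unit at lower right. Joint 6 is at its limit, so I'll turn the other way (increasing yaw) to align with the hanger and descend for a close look.

Request:
servo_tool(
  fingers=[-1, -1, -1, -1, -1, -1],
  slide=[
    [0, 0, 0],
    [0, 0, -0.1],
    [0.03, 0.08, -0.15],
    [0.03, 0.08, -0.2],
    [0.03, 0.08, -0.2],
    [0.03, 0.08, -0.2],
  ],
  angular=[
    [0, 0, 0.04],
    [0, 0, 0.08],
    [0, 0, 0.12],
    [0, 0, 0.16],
    [0, 0, 0.2],
    [0, 0, 0.21],
  ],
)

```text
t: 2.7
ee_pos: [0.4645, 0.2668, 0.2212]
ee_rot: [-179.2, 0.1, 65.7]
force: [-0.1, 0.2, -0.5]
gripper_width: 0.999
```

Run:
```python
from h import *
im=shot('wrist','w2.png'); print(im['s']['q'].round(1),im['s']['ee_pos'],im['s']['ee_rot'])
o,_=ray(im,320,240);print('cam',o)
u,v=map(int,proj(im,[.466,.275,.09]));print(u,v)
x0,y0=u-80,max(0,v-75)
c=cv2.resize(im['pixels'][y0:y0+150,x0:x0+160],None,fx=3.7,fy=3.7,interpolation=2)
w=load('w1.png');d=cv2.resize(w['pixels'][115:235,255:380],None,fx=1.6,fy=1.6,interpolation=2)
c=cv2.copyMakeBorder(c,0,0,0,205,0); c[:d.shape[0],595:595+d.shape[1]]=d
print(x0,y0,c.shape);cv2.imwrite('pics/c2.png',c)
```

```text
[ 29.5  16.6  -7.   66.9   0.6 143.8] [0.46448497 0.26679838 0.22119269] [-1.79182381e+02  1.12527207e-01  6.56719563e+01]
cam [0.49580092 0.32877587 0.36531602]
319 222
239 147 (555, 797, 3)
```

View pics/c2.png

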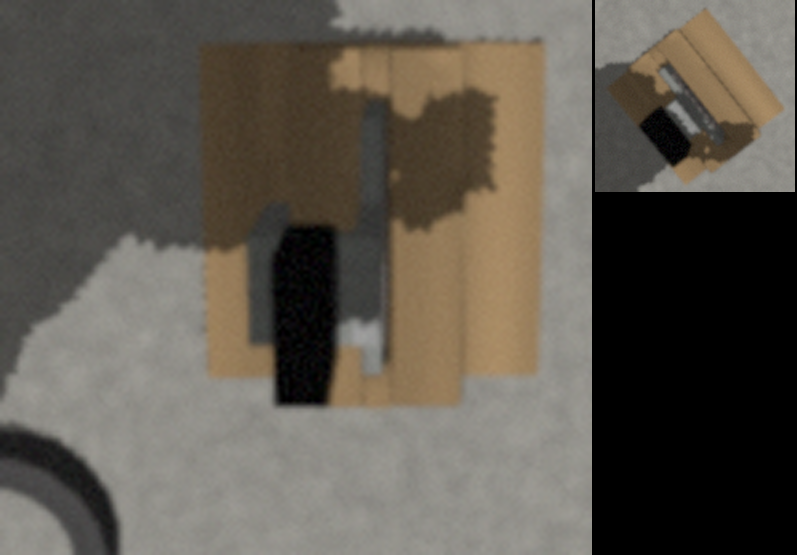

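Run:
```python
from h import *
im=load('w2.png')
f=lambda u,v,z:onz(im,239+u/3.7,147+v/3.7,z)
ang=np.radians(im['s']['ee_rot'][2]); Y=np.array([np.cos(ang),np.sin(ang)]);X=np.array([np.sin(ang),-np.cos(ang)])
tab=(f(304,250,.131)+f(301.5,405,.131))/2; print('tabtop',tab, 'len',np.linalg.norm(f(304,250,.131)-f(301.5,405,.131)))
for n,u,v,z in [('base r top',543,42,.0),('base r bot',537,375,0.0),('base l bot',208,375,0),('base l top',202,45,0),('block bot r',463,405,.034),('block top r',463,45,.034),('plate+y top',375,98,.034),('plate -y',372,375,.034),('hooklip +y',255,345,.08),('hooklip',250,345,.09),('tabbot',310,228,.099),('tabtopend',304,250,.131)]:
    p=f(u,v,z)[:2]-tab[:2]; print(n,(1000*np.array([p@X,p@Y])).round(1))
# dark tab triangulation
w=load('w1.png');a=load('scene0.png');b=load('side0.png')
for nm,i,(u0,v0,u1,v1) in [('w1',w,(270,170,330,225)),('w2',im,(300,195,345,270)),('sc',a,(420,283,440,308)),('si',b,(283,343,305,364))]:
    g=i['pixels'][v0:v1,u0:u1].max(2)<32; c=cv2.connectedComponentsWithStats(g.astype(np.uint8))
    k=1+np.argmax(c[2][1:,4]); print(nm,c[3][k]+[u0,v0],c[2][k])
    globals()['p'+nm]=c[3][k]+[u0,v0]
print(tri((w,*pw1),(im,*pw2),(a,*psc),(b,*psi)),tri((a,*psc),(b,*psi)),tri((w,*pw1),(im,*pw2)))
```

```text
tabtop [0.46753043 0.27463064 0.131     ] len 0.02823253478900525
base r top [61.8 45.1]
base r bot [ 63.5 -47.1]
base l bot [-28.2 -47.5]
base l top [-28.6  43.4]
block bot r [ 39.2 -45. ]
block top r [37.  45.4]
plate+y top [15.9 32.2]
plate -y [ 16.  -37.2]
hooklip +y [-11. -17.]
hooklip [-11.6 -14.2]
tabbot [ 0.9 12.1]
tabtopend [ 0.2 14.1]
w1 [299.01672241 199.60702341] [ 13  12  32  36 598]
w2 [320.91543624 230.7852349 ] [ 12  13  18  48 745]
sc [430.86138614 294.33663366] [  6   4  10  16 101]
si [292.78125  355.578125] [ 5  7 10 12 64]
(array([0.46619767, 0.27417045, 0.1142004 ]), [0.5, 0.9, 1.0, 0.8]) (array([0.46539743, 0.27444452, 0.11442339]), [0.5, 0.5]) (array([0.46690928, 0.27400764, 0.11437305]), [0.2, 0.2])
```

The crop shows the tab as a black block at about (304,320) with the slot plate to its right, aligned with the tool within about 1°. Four views put the tab centre at (0.467, 0.274, 0.1145). I'll descend and grip it above the hook's shoulder.

Request:
servo_tool(
  fingers=[-1, -1, -0.5, -0.3, -0.3, -0.3],
  slide=[
    [0.008, 0.025, -0.15],
    [0.008, 0.025, -0.3],
    [0.008, 0.025, -0.38],
    [0.008, 0.025, -0.4],
    [0.008, 0.025, -0.4],
    [0.008, 0.025, -0.4],
  ],
  angular=[
    [-0.002, -0.004, 0],
    [-0.002, -0.004, 0],
    [-0.002, -0.004, 0],
    [-0.002, -0.004, 0],
    [-0.002, -0.004, 0],
    [-0.002, -0.004, 0],
  ],
)

```text
t: 3.35
ee_pos: [0.4684, 0.2744, 0.1035]
ee_rot: [179.9, -0.0, 65.6]
force: [0.1, -0.2, -1.1]
gripper_width: 0.646
```

Request:
servo_tool(
  fingers=[0, 0.6, 1, 1, 1, 1, 1, 1],
  slide=[
    [-0.005, 0, -0.005],
    [-0.005, 0, -0.005],
    [-0.005, 0, -0.005],
    [-0.005, 0, -0.005],
    [-0.005, 0, -0.005],
    [-0.005, 0, -0.005],
    [-0.005, 0, -0.005],
    [-0.005, 0, -0.005],
  ],
  angular=[
    [0, 0, 0],
    [0, 0, 0],
    [0, 0, 0],
    [0, 0, 0],
    [0, 0, 0],
    [0, 0, 0],
    [0, 0, 0],
    [0, 0, 0],
  ],
  grip_force=50,
)

```text
t: 4.15
ee_pos: [0.4691, 0.2743, 0.1032]
ee_rot: [179.6, -0.1, 65.5]
force: [3.8, -2.9, 5.6]
gripper_width: 0.105
```

Gripped. I'll lift straight up.

Request:
servo_tool(
  fingers=[1, 1, 1, 1, 1, 1, 1, 1],
  slide=[
    [0, 0, 0.04],
    [0, 0, 0.08],
    [0, 0, 0.12],
    [0, 0, 0.16],
    [0, 0, 0.25],
    [0, 0, 0.4],
    [0, 0, 0.55],
    [0, 0, 0.6],
  ],
  angular=[
    [0, 0, 0],
    [0, 0, 0],
    [0, 0, 0],
    [0, 0, 0],
    [0, 0, 0],
    [0, 0, 0],
    [0, 0, 0],
    [0, 0, 0],
  ],
)

```text
t: 4.95
ee_pos: [0.4699, 0.2757, 0.2888]
ee_rot: [179.5, -0.5, 65.6]
force: [0.1, 0.4, -0.1]
gripper_width: 0.108
```

Request:
servo_tool(
  fingers=[1, 1, 1, 1, 1, 1, 1, 1],
  slide=[
    [0.02, -0.1, 0.03],
    [0.05, -0.2, 0.06],
    [0.08, -0.35, 0.06],
    [0.1, -0.5, 0.06],
    [0.12, -0.65, 0.06],
    [0.14, -0.8, 0.06],
    [0.14, -0.95, 0.06],
    [0.14, -0.95, 0.06],
  ],
  angular=[
    [0, 0, 0],
    [0, 0, 0],
    [0, 0, 0],
    [0, 0, 0],
    [0, 0, 0],
    [0, 0, 0],
    [0, 0, 0],
    [0, 0, 0],
  ],
)

```text
t: 5.75
ee_pos: [0.5111, -0.0135, 0.3073]
ee_rot: [179.5, -0.4, 65.2]
force: [0.3, -0.0, -1.0]
gripper_width: 0.112
```

Run:
```python
from h import *
im=shot('wrist','w3.png'); print(im['s']['q'].round(1),im['s']['ee_pos'],im['s']['ee_rot'])
for p in [(.669,-.2375,.17),(.605,.043,.17),(.656,-.199,.165),(.5115,-.1586,.1045)]: print(proj(im,p))
```

```text
[ -1.6  11.9  -0.7  76.8   0.2 113.2] [ 0.511123   -0.01347272  0.30731953] [179.48138361  -0.42936592  65.18266246]
(np.float64(544.6835587759323), np.float64(361.21563431476955))
(np.float64(399.2298903573263), np.float64(116.97684491713414))
(np.float64(527.524902997717), np.float64(337.1691610690492))
(np.float64(375.23086678975034), np.float64(337.57139761022233))
```

View pics/w3.png

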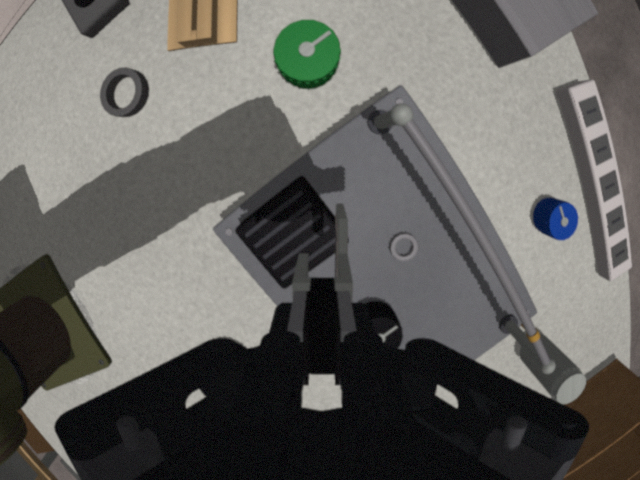

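The view shows the rail from the post top at (401,114) to the far post at about (548,366), and the brass mark at (536,337). Next I'll refine the rail and mark with masks in all three views.

Run:
```python
from h import *
I={'sc':load('scene0.png'),'si':load('side0.png'),'w':load('w3.png')}
M={}
for n,(u,v) in {'sc':(226,226),'si':(322,183),'w':(536,337)}.items():
    im=I[n];w=12;h=cv2.cvtColor(im['pixels'],cv2.COLOR_BGR2HSV)[v-w:v+w,u-w:u+w].astype(int)
    m=(h[...,0]>8)&(h[...,0]<30)&(h[...,1]>110)&(h[...,2]>70)
    c=cv2.connectedComponentsWithStats(m.astype(np.uint8));k=1+np.argmax(c[2][1:,4]) 
    M[n]=c[3][k]+[u-w,v-w]; print(n,M[n],c[2][k])
print('mark',tri(*[(I[n],*M[n]) for n in M]),tri((I['sc'],*M['sc']),(I['w'],*M['w'])))
# rail ridge: sample perpendicular profiles
E={'w':((401,114),(547,366)),'sc':((211,217),(316,264)),'si':((325,170),(293,244))}
P0=np.array([.669,-.2375,.165]);P1=np.array([.605,.043,.165])
N=[]
for n,im in I.items():
    g=cv2.GaussianBlur(im['pixels'],(0,0),.7).mean(2); pts=[]
    for s in np.linspace(.2,.75,12):
        a=np.array(proj(im,P0+(P1-P0)*s));b=np.array(proj(im,P0+(P1-P0)*(s+.01)));t=(b-a)/np.linalg.norm(b-a);q=np.array([-t[1],t[0]])
        k=np.arange(-7,7.1,.25);pp=a+k[:,None]*q
        pr=cv2.remap(g.astype(np.float32),pp[:,0].astype(np.float32)[None],pp[:,1].astype(np.float32)[None],1)[0]
        wgt=np.clip(pr-np.percentile(pr,60),0,None);kb=k[np.argmax(pr)];sel=abs(k-kb)<3;o=(wgt*k)[sel].sum()/max(wgt[sel].sum(),1e-6)
        pts.append((*(a+o*q),o))
    pts=np.array(pts);print(n,'offs',pts[:,2].round(1))
    med=np.median(pts[:,2]);pts=pts[abs(pts[:,2]-med)<2]
    L=np.array([onz(im,u,v,.165)[:2] for u,v,_ in pts]);f=np.polyfit(L[:,1],L[:,0],1)
    print(n,'z=.165 line: x@y=-.1 %.4f x@y=0 %.4f x@-.2 %.4f yaw %.2f'%(np.polyval(f,-.1),np.polyval(f,0),np.polyval(f,-.2),np.degrees(np.arctan(-f[0]))))
```

```text
sc [224.8 223.3] [10  8  3  4 10]
si [321.8 179.6] [11  8  3  2  5]
w [534.18571429 337.14285714] [ 4  6 12 11 70]
mark (array([ 0.6597797 , -0.19931487,  0.17020651]), [1.3, 2.4, 1.5]) (array([ 0.6607494 , -0.19747881,  0.17118073]), [0.4, 0.4])
sc offs [-1.9 -1.7 -1.8 -1.6 -1.7 -1.5 -1.4 -1.3 -1.2 -1.3 -1.3 -1.4]
sc z=.165 line: x@y=-.1 0.6333 x@y=0 0.6117 x@-.2 0.6549 yaw 12.19
si offs [5.  5.6 5.5 5.8 5.8 5.7 5.8 5.8 5.8 5.8 5.8 5.8]
si z=.165 line: x@y=-.1 0.6536 x@y=0 0.6309 x@-.2 0.6764 yaw 12.80
w offs [6.5 3.5 3.7 3.8 3.9 4.  4.4 4.3 4.4 4.6 4.7 4.9]
w z=.165 line: x@y=-.1 0.6416 x@y=0 0.6192 x@-.2 0.6640 yaw 12.64
```

Request:
servo_tool(
  fingers=[1, 1, 1, 1, 1, 1, 1],
  slide=[
    [0.1, -0.02, 0],
    [0.2, -0.05, 0],
    [0.3, -0.08, 0],
    [0.39, -0.105, -0.02],
    [0.39, -0.105, -0.02],
    [0.39, -0.105, -0.02],
    [0.39, -0.105, -0.02],
  ],
  angular=[
    [0, 0, 0.04],
    [0, 0, 0.08],
    [0, 0.002, 0.12],
    [-0.001, 0.004, 0.16],
    [-0.001, 0.004, 0.2],
    [-0.001, 0.004, 0.208],
    [-0.001, 0.004, 0.208],
  ],
)

```text
t: 6.5
ee_pos: [0.6278, -0.041, 0.3014]
ee_rot: [-179.8, -0.3, 102.7]
force: [0.2, -0.2, -0.6]
gripper_width: 0.109
```

Run:
```python
from h import *
im=shot('wrist','w4.png'); print(im['s']['q'].round(1),im['s']['ee_pos'],im['s']['ee_rot'])
for y in(.04,.0,-.045): print(proj(im,(.6192-.224*y,y,.165)))
c=cv2.resize(im['pixels'][60:330,190:450],None,fx=2.2,fy=2.2,interpolation=2)
cv2.imwrite('pics/c4.png',c)
```

```text
[-3.9 25.2 17.9 83.   0.3 73.4] [ 0.62776129 -0.04103456  0.30142759] [-179.75405077   -0.34741993  102.7226044 ]
(np.float64(322.38700238400594), np.float64(124.01737691877786))
(np.float64(322.228846382367), np.float64(178.0929106254288))
(np.float64(322.04533067529957), np.float64(237.15130904555073))
```

View pics/c4.png

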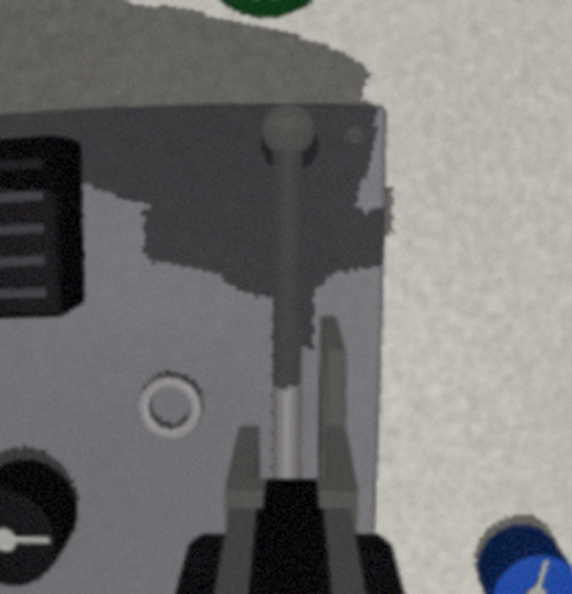

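The crop shows the rail centred at u≈287, between the hook lip (inner edge at 259) and the plate (319). Lateral offset is under 1 mm and the yaw is aligned. I'll lower it on.

Request:
servo_tool(
  fingers=[1, 1, 1, 1, 1, 1, 1, 1],
  slide=[
    [-0.002, 0, -0.07],
    [-0.002, 0, -0.14],
    [-0.002, 0, -0.2],
    [-0.002, 0, -0.25],
    [-0.002, 0, -0.3],
    [-0.002, 0, -0.34],
    [-0.002, 0, -0.36],
    [-0.002, 0, -0.36],
  ],
  angular=[
    [-0.002, -0.002, 0],
    [-0.002, -0.002, 0],
    [-0.002, -0.002, 0],
    [-0.002, -0.002, 0],
    [-0.002, -0.002, 0],
    [-0.002, -0.002, 0],
    [-0.002, -0.002, 0],
    [-0.002, -0.002, 0],
  ],
)

```text
t: 7.35
ee_pos: [0.6264, -0.041, 0.1933]
ee_rot: [-180.0, 0.1, 102.7]
force: [0.0, -0.2, -1.4]
gripper_width: 0.107
```

Request:
servo_tool(
  fingers=[1, 1, 1, 1],
  slide=[
    [0, 0, -0.008],
    [0, 0, -0.016],
    [0, 0, -0.024],
    [0, 0, -0.024],
  ],
  angular=[
    [0, 0, 0],
    [0, 0, 0],
    [0, 0, 0],
    [0, 0, 0],
  ],
)

```text
t: 7.75
ee_pos: [0.6263, -0.041, 0.1859]
ee_rot: [-180.0, 0.1, 102.7]
force: [0.6, 0.6, -1.3]
gripper_width: 0.109
```

Request:
servo_tool(
  fingers=[1, 1, 1, 1],
  slide=[
    [0, 0, -0.005],
    [0, 0, -0.01],
    [0, 0, -0.013],
    [0, 0, -0.013],
  ],
  angular=[
    [0, 0, 0],
    [0, 0, 0],
    [0, 0, 0],
    [0, 0, 0],
  ],
)

```text
t: 8.15
ee_pos: [0.6262, -0.041, 0.1818]
ee_rot: [-180.0, 0.1, 102.7]
force: [0.5, 0.5, -1.1]
gripper_width: 0.113
```

Request:
servo_tool(
  fingers=[1, 1, 1],
  slide=[
    [0, 0, -0.004],
    [0, 0, -0.007],
    [0, 0, -0.007],
  ],
  angular=[
    [0, 0, 0],
    [0, 0, 0],
    [0, 0, 0],
  ],
)

```text
t: 8.45
ee_pos: [0.6264, -0.041, 0.1815]
ee_rot: [179.9, 0.1, 102.7]
force: [-2.7, 0.2, 6.4]
gripper_width: 0.105
```

Run:
```python
from h import *
im=shot('wrist','w5.png'); a=shot('scene','s5.png');b=shot('side','d5.png'); print(r.read_state())
c1=cv2.resize(im['pixels'][60:330,200:440],None,fx=1.65,fy=1.65,interpolation=2)
c2=cv2.resize(a['pixels'][190:300,195:340],None,fx=2.7,fy=2.7,interpolation=2)
c3=cv2.resize(b['pixels'][150:260,270:350],None,fx=2.6,fy=2.6,interpolation=2)
o=np.zeros((600,800,3),np.uint8)
for c,x,y in[(c1,0,0),(c2,400,0),(c3,400,305)]: o[y:y+c.shape[0],x:x+c.shape[1]]=c[:600-y,:800-x]
cv2.imwrite('pics/c5.png',o)
```

```text
{'t': 8.6, 'q': array([-3.7103368 , 26.22727918,  1.82579467, 65.5153056 , -0.0752207 ,
       73.61274028]), 'joint_velocities': array([-0.13718268,  0.0410296 ,  0.10173995,  0.08262658, -0.05233747,
       -0.02825076]), 'joint_torque': array([ 8.90749739e-03, -4.72251534e+01,  2.40835708e+01, -1.09350968e+00,
       -5.60455519e-03,  1.27002804e-03]), 'ee_pos': array([ 0.62638527, -0.04104152,  0.18147601]), 'ee_rot': array([1.79941392e+02, 9.56407795e-02, 1.02676819e+02]), 'force': array([-2.41169886, -0.41083206,  6.60430416]), 'moment': array([0.05155898, 0.53871899, 0.02305567]), 'gripper_width': 0.10722166449517428}
```

View pics/c5.png

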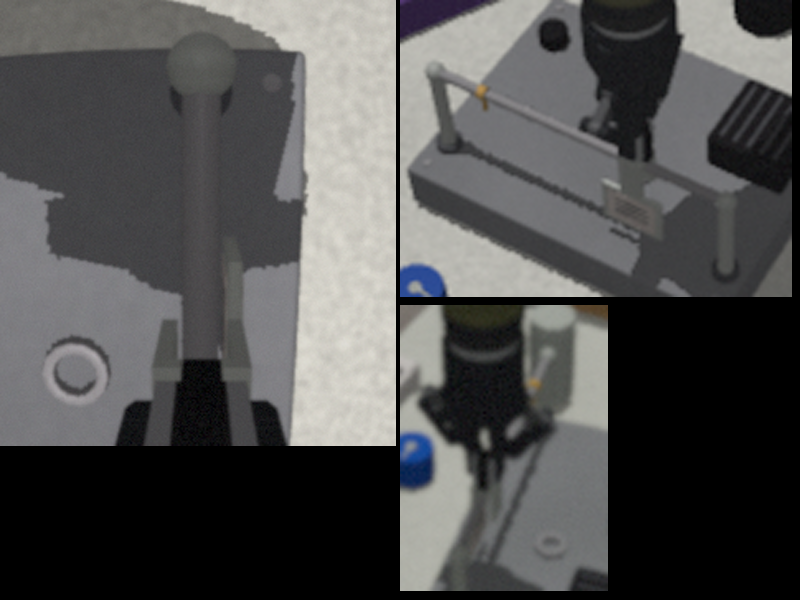

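Hooked: the rail lies between the lip and the plate, with about 6 N contact at the expected height. Now the mark's position along the rail, measured on the now-known axis.

Run:
```python
from h import *
d=np.array([-np.sin(np.radians(12.65)),np.cos(np.radians(12.65)),0]); p0=np.array([.6270,-.041,.165])
def along(im,u,v,dz=0):
    o,q=ray(im,u,v);q=q/np.linalg.norm(q);A=np.array([d,-q]).T;s=np.linalg.lstsq(A,o-p0-[0,0,dz],rcond=None)[0]
    return s[0]*1000, 1000*np.linalg.norm(A@s-(o-p0))
def brass(im,u,v,w):
    h=cv2.cvtColor(im['pixels'],cv2.COLOR_BGR2HSV)[v-w:v+w,u-w:u+w].astype(int)
    m=(h[...,0]>8)&(h[...,0]<30)&(h[...,1]>80)&(h[...,2]>60); y,x=np.nonzero(m)
    return np.c_[x+u-w,y+v-w]
for f,u,v,w in [('scene0.png',225,224,6),('s5.png',225,224,6),('side0.png',322,181,4),('d5.png',322,181,4),('w3.png',534,337,10)]:
    im=load(f);p=brass(im,u,v,w)
    al=np.array([along(im,*q) for q in p]); on=al[:,1]<5.5
    print(f,len(p),p.mean(0).round(1),'mean along %.1f'%al[:,0].mean(),'on-rail',on.sum(),'%.1f range %.1f %.1f'%(al[on,0].mean() if on.any() else 0,al[:,0].min(),al[:,0].max()))
# post tops (ball) along
for f,uv in [('s5.png',(195-400/2.7+435/2.7,190+70/2.7)),('s5.png',(195-400/2.7+728/2.7,190+200/2.7)),('w4.png',(190+289/2.2,60+132/2.2)),('w5.png',(200+202/1.65,60+66/1.65)),('w3.png',(401,114))]:
    print(f,np.round(uv,1),np.round(along(load(f),*uv,.004),1))
```

```text
scene0.png 18 [224.7 224.2] mean along -161.1 on-rail 12 -161.2 range -166.6 -152.8
s5.png 17 [224.8 224.3] mean along -160.7 on-rail 11 -160.8 range -165.5 -152.8
side0.png 10 [321.7 179.8] mean along -169.4 on-rail 8 -169.5 range -174.4 -165.5
d5.png 10 [321.7 179.8] mean along -169.4 on-rail 8 -169.5 range -174.4 -165.5
w3.png 92 [534. 337.] mean along -166.2 on-rail 76 -166.7 range -172.1 -158.7
s5.png [208.  215.9] [-209.3    5.3]
s5.png [316.5 264.1] [90.3  5.1]
w4.png [321.4 120. ] [85.5  4. ]
w5.png [322.4 100. ] [86.4  4. ]
w3.png [401 114] [87.8  3.9]
```

Run:
```python
from h import *
d=np.array([-np.sin(np.radians(12.65)),np.cos(np.radians(12.65)),0]); n=np.array([d[1],-d[0],0]); p0=np.array([.6270,-.041,.165])
im=load('s5.png')
for off in (.009,.012):
  for nm,(u,v) in {'neckL':(619,165),'neckR':(648,170),'TL':(603,180),'TR':(663,208),'BL':(607,208),'BR':(660,240)}.items():
    o,q=ray(im,195+(u-400)/2.7,190+v/2.7); t=((p0+n*off-o)@n)/(q@n); x=o+t*q; print(off,nm,round(1000*float((x-p0)@d),1),round(float(x[2]),4))
```

```text
0.009 neckL -10.4 0.1668
0.009 neckR 18.8 0.1781
0.009 TL -28.5 0.1341
0.009 TR 32.3 0.1326
0.009 BL -26.8 0.0937
0.009 BR 27.8 0.0814
0.012 neckL -8.4 0.1714
0.012 neckR 20.7 0.1827
0.012 TL -26.4 0.1389
0.012 TR 34.1 0.1374
0.012 BL -24.6 0.0987
0.012 BR 29.7 0.0864
```

Request:
servo_tool(
  fingers=[1, 1, 1, 1, 1, 1, 1, 1],
  slide=[
    [0.01, -0.053, 0.001],
    [0.022, -0.106, 0.001],
    [0.034, -0.159, 0.001],
    [0.046, -0.212, 0.001],
    [0.058, -0.265, 0.001],
    [0.07, -0.318, 0.001],
    [0.082, -0.371, 0.001],
    [0.082, -0.371, 0.001],
  ],
  angular=[
    [0, 0, 0],
    [0, 0, 0],
    [0, 0, 0],
    [0, 0, 0],
    [0, 0, 0],
    [0, 0, 0],
    [0, 0, 0],
    [0, 0, 0],
  ],
)

```text
t: 9.4
ee_pos: [0.6516, -0.1552, 0.1816]
ee_rot: [179.9, 0.2, 102.5]
force: [0.1, 0.1, 0.7]
gripper_width: 0.102
```

Run:
```python
from h import *
a=shot('scene','s6.png'); b=shot('side','d6.png'); print(r.read_state()['ee_pos'],r.read_state()['force'],r.read_state()['q'])
d=np.array([-np.sin(np.radians(12.65)),np.cos(np.radians(12.65)),0]); print((a['s']['ee_pos']-[.6264,-.041,.1815])@d)
c2=cv2.resize(a['pixels'][200:280,200:290],None,fx=6,fy=6,interpolation=2)
c3=cv2.resize(b['pixels'][155:235,285:345],None,fx=4,fy=4,interpolation=2)
o=np.zeros((600,800,3),np.uint8)
for c,x,y in[(c2,0,0),(c3,550,0)]: o[y:y+c.shape[0],x:x+c.shape[1]]=c[:600-y,:800-x]
cv2.imwrite('pics/c6.png',o)
```

```text
[ 0.65104096 -0.15293686  0.18158327] [ 0.99056969 -0.38606766  0.050774  ] [-1.31919956e+01  3.03750057e+01  8.93245413e+00  6.84733922e+01
 -5.78960987e-02  6.41835587e+01]
-0.1169638750908216
```

View pics/c6.png

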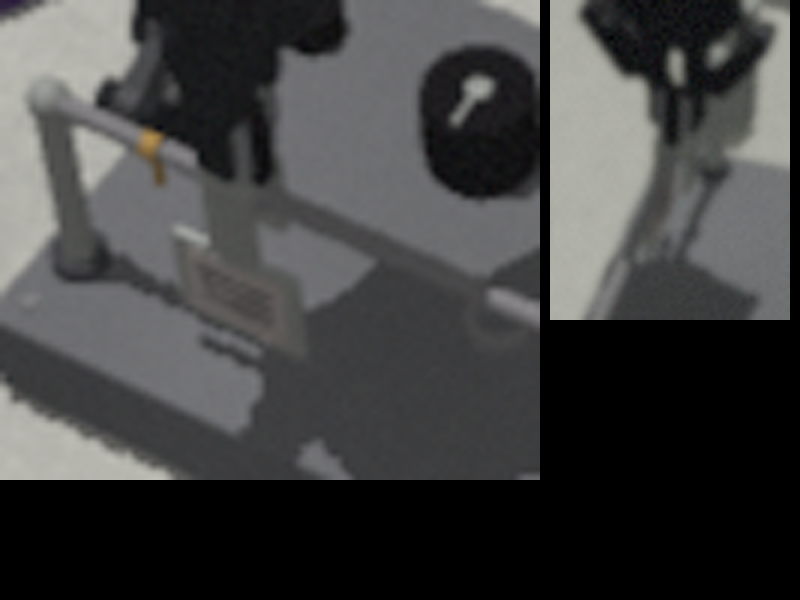

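Run:
```python
from h import *
d=np.array([-np.sin(np.radians(12.65)),np.cos(np.radians(12.65)),0]); n=np.array([d[1],-d[0],0]); p0=np.array([.6270,-.041,.165])
im=load('s6.png'); print('t',im['s']['t'],(im['s']['ee_pos']-p0)@d); s=r.read_state(); print(s['t'],(s['ee_pos']-p0)@d)
for off in (.008,.011):
  for nm,(u,v) in {'neckL':(207,210),'neckR':(260,215),'TL':(174,230),'TR':(298,275),'BL':(188,305),'BR':(306,357)}.items():
    o,q=ray(im,200+u/6,200+v/6); t=((p0+n*off-o)@n)/(q@n); x=o+t*q; print(off,nm,round(1000*float((x-p0)@d),1),round(float(x[2]),4))
```

```text
t 9.4 -0.11683247820706455
9.5 -0.11448454860814505
0.008 neckL -127.7 0.1555
0.008 neckR -101.3 0.1679
0.008 TL -146.6 0.1316
0.008 TR -86.3 0.139
0.008 BL -145.9 0.0824
0.008 BR -87.6 0.0838
0.011 neckL -125.2 0.1602
0.011 neckR -98.8 0.1726
0.011 TL -143.9 0.1364
0.011 TR -83.9 0.1438
0.011 BL -143.3 0.0874
0.011 BR -85.2 0.0888
```

Request:
servo_tool(
  fingers=[1, 1, 1, 1, 1, 1, 1],
  slide=[
    [0.01, -0.04, 0],
    [0.019, -0.08, 0],
    [0.028, -0.12, 0],
    [0.037, -0.155, 0],
    [0.037, -0.16, 0],
    [0.037, -0.16, 0],
    [0.037, -0.16, 0],
  ],
  angular=[
    [0, 0, 0],
    [0, 0, 0],
    [0, 0, 0],
    [0, 0, 0],
    [0, 0, 0],
    [0, 0, 0],
    [0, 0, 0],
  ],
)

```text
t: 10.2
ee_pos: [0.6621, -0.201, 0.1816]
ee_rot: [180.0, 0.1, 102.6]
force: [0.5, 0.1, -0.1]
gripper_width: 0.105
```

Run:
```python
from h import *
d=np.array([-np.sin(np.radians(12.65)),np.cos(np.radians(12.65)),0]);p0=np.array([.6270,-.041,.165])
a=shot('scene','s7.png'); im=shot('wrist','w7.png'); s=r.read_state(); print(s['ee_pos'],s['force'],(s['ee_pos']-p0)@d)
for f,(u,v) in [('s7.png',(225,225)),('w7.png',(321,260))]:
    i=load(f);w=25;h=cv2.cvtColor(i['pixels'],cv2.COLOR_BGR2HSV)[v-w:v+w,u-w:u+w].astype(int)
    m=(h[...,0]>8)&(h[...,0]<30)&(h[...,1]>90)&(h[...,2]>60); print(f,m.sum(),(np.argwhere(m).mean(0)[::-1]+[u-w,v-w]) if m.any() else '')
c2=cv2.resize(a['pixels'][195:275,190:270],None,fx=5.5,fy=5.5,interpolation=2)
c3=cv2.resize(im['pixels'][150:330,250:390],None,fx=2.4,fy=2.4,interpolation=2)
o=np.zeros((450,790,3),np.uint8)
for c,x,y in[(c2,0,0),(c3,450,0)]: o[y:y+c.shape[0],x:x+c.shape[1]]=c[:450-y,:790-x]
cv2.imwrite('pics/c7.png',o)
```

```text
[ 0.66197951 -0.20066317  0.18164091] [ 0.04423656  0.21987794 -0.25221845] -0.1634478429222532
s7.png 0 
w7.png 0
```

View pics/c7.png

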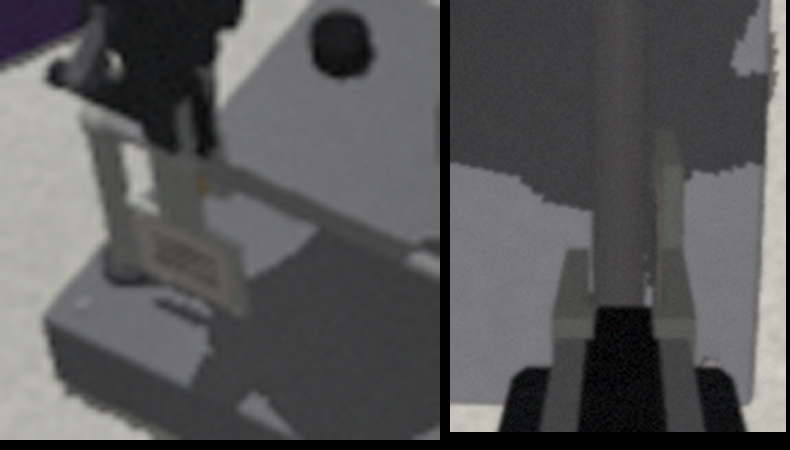

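Run:
```python
from h import *
d=np.array([-np.sin(np.radians(12.65)),np.cos(np.radians(12.65)),0]); n=np.array([d[1],-d[0],0]); p0=np.array([.6270,-.041,.165])
a=load('s7.png')['pixels'];h=cv2.cvtColor(a,cv2.COLOR_BGR2HSV)
for v in range(223,235): print(v,[tuple(int(k) for k in h[v,u]) for u in range(215,232)])
b=load('scene0.png');hb=cv2.cvtColor(b['pixels'],cv2.COLOR_BGR2HSV)
print('s0');
for v in range(219,233): print(v,[tuple(int(k) for k in hb[v,u]) for u in range(221,231)])
im=b
for u,v,off in [(223.5,228.5,.008),(223.5,228.5,.011),(227,228.5,0),(226,228,0)]:
    o,q=ray(im,u,v); t=((p0+n*off-o)@n)/(q@n); x=o+t*q; print(u,v,off,round(1000*float((x-p0)@d),1),round(float(x[2]),4))
```

```text
223 [(26, 10, 178), (30, 10, 156), (38, 10, 106), (50, 9, 84), (45, 6, 81), (30, 3, 73), (45, 7, 71), (60, 3, 76), (60, 3, 78), (60, 3, 75), (0, 4, 69), (75, 11, 48), (45, 12, 41), (90, 4, 59), (75, 7, 72), (60, 3, 83), (120, 3, 102)]
224 [(21, 10, 177), (25, 10, 157), (30, 7, 112), (30, 9, 82), (40, 9, 81), (30, 3, 79), (45, 6, 83), (45, 6, 82), (30, 3, 82), (60, 3, 82), (30, 3, 77), (45, 7, 69), (60, 4, 66), (150, 4, 68), (60, 4, 71), (45, 7, 74), (120, 3, 93)]
225 [(34, 10, 178), (26, 11, 166), (30, 8, 123), (45, 6, 82), (60, 6, 83), (40, 9, 82), (60, 3, 81), (30, 3, 80), (30, 6, 84), (45, 6, 82), (38, 13, 80), (30, 7, 74), (0, 0, 73), (0, 4, 72), (150, 7, 73), (150, 4, 72), (135, 7, 77)]
226 [(30, 10, 176), (26, 10, 172), (20, 11, 139), (30, 6, 81), (45, 6, 81), (60, 6, 80), (53, 12, 82), (40, 10, 80), (30, 6, 79), (40, 9, 82), (36, 17, 76), (21, 25, 72), (15, 7, 71), (135, 7, 72), (150, 3, 74), (150, 3, 73), (150, 4, 71)]
227 [(30, 9, 175), (26, 10, 174), (30, 11, 141), (30, 3, 81), (45, 6, 82), (50, 9, 81), (50, 10, 79), (30, 3, 77), (45, 6, 80), (40, 10, 78), (25, 20, 76), (20
[... 3302 characters left out ...]
7, 110), (120, 9, 110), (120, 9, 110), (11, 21, 98), (19, 129, 81), (16, 43, 89), (120, 2, 104), (120, 5, 106), (113, 10, 103)]
230 [(120, 7, 109), (128, 9, 110), (113, 9, 109), (128, 9, 110), (15, 16, 98), (19, 84, 88), (15, 38, 93), (90, 2, 106), (120, 7, 110), (120, 7, 109)]
231 [(120, 5, 108), (120, 5, 108), (120, 7, 108), (130, 7, 108), (120, 2, 105), (18, 13, 102), (0, 2, 103), (114, 12, 110), (110, 7, 109), (120, 7, 109)]
232 [(110, 7, 110), (120, 7, 108), (113, 9, 109), (120, 7, 108), (120, 7, 111), (110, 7, 109), (120, 7, 109), (113, 9, 110), (120, 7, 111), (110, 7, 109)]
223.5 228.5 0.008 -158.5 0.1619
223.5 228.5 0.011 -155.8 0.1666
227 228.5 0 -154.6 0.1558
226 228 0 -157.5 0.156
```

Run:
```python
from h import *
d=np.array([-np.sin(np.radians(12.65)),np.cos(np.radians(12.65)),0]);p0=np.array([.6270,-.041,.165])
im=load('w3.png')
for s in (-200,-205,-209,-214,-165,-160): print(s,np.round(proj(im,p0+d*s/1000),1))
h=cv2.cvtColor(im['pixels'],cv2.COLOR_BGR2HSV)[325:350,524:546]
m=(h[...,0]>8)&(h[...,0]<30)&(h[...,1]>80)&(h[...,2]>60)
for y,row in enumerate(m): print(325+y,''.join('#' if k else '.' for k in row))
c=cv2.resize(im['pixels'][310:400,500:600],None,fx=6,fy=6,interpolation=2);cv2.imwrite('pics/c8.png',c)
```

```text
-200 [543.7 357.1]
-205 [545.  359.9]
-209 [546.  362.1]
-214 [547.3 364.9]
-165 [533.7 336.2]
-160 [532.2 333.1]
325 ......................
326 ......................
327 ......................
328 ......................
329 ......................
330 .............#........
331 .............##.......
332 ............###.......
333 ............####......
334 ...........#####......
335 ...#.....########.....
336 ...##############.....
337 ...#############......
338 ....############......
339 ....###########.......
340 .....#########........
341 ......######..........
342 .......###............
343 ......................
344 ......................
345 ......................
346 ......................
347 ......................
348 ......................
349 ......................
```

View pics/c8.png

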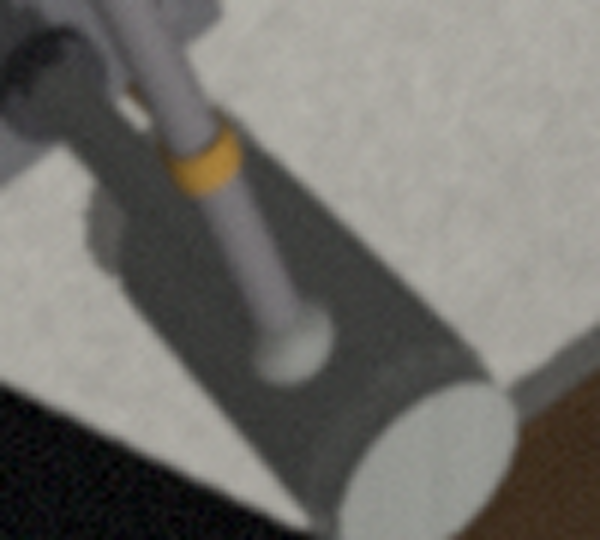

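The crop shows the brass band centred at (534,336) in w3 and the post ball at (549,367). Estimates of the mark along the rail range from −158 to −165 mm relative to the drop point. Scaling to the known 300 mm post span and the scene's pointer/neck comparison both give about −160.7, so I'll shift back +3 mm along the rail and release.

Request:
servo_tool(
  fingers=[1, 1, 1, 0.6, 0.2, -0.3, -0.3, -0.3],
  slide=[
    [-0.001, 0.005, 0],
    [-0.002, 0.009, 0],
    [-0.002, 0.009, 0],
    [-0.002, 0.009, -0.001],
    [-0.002, 0.009, -0.001],
    [-0.002, 0.009, 0],
    [-0.002, 0.009, 0],
    [-0.002, 0.009, 0],
  ],
  angular=[
    [0, 0, 0],
    [0, 0, 0],
    [0, 0, 0],
    [0, 0, 0],
    [0, 0, 0],
    [0, 0, 0],
    [0, 0, 0],
    [0, 0, 0],
  ],
)

```text
t: 11.1
ee_pos: [0.6614, -0.198, 0.1817]
ee_rot: [180.0, 0.1, 102.6]
force: [0.8, 0.0, -0.7]
gripper_width: 0.651
```

Request:
servo_tool(
  fingers=[-0.6, -1, -1, -1, -1, -1, -1],
  slide=[
    [0, 0, 0.02],
    [0, 0, 0.06],
    [0, 0, 0.12],
    [0, 0, 0.25],
    [0, 0, 0.4],
    [0, 0, 0.4],
    [0, 0, 0.4],
  ],
  angular=[
    [0, 0, 0],
    [0, 0, 0],
    [0, 0, 0],
    [0, 0, 0],
    [0, 0, 0],
    [0, 0, 0],
    [0, 0, 0],
  ],
)

```text
t: 11.8
ee_pos: [0.6626, -0.1984, 0.3046]
ee_rot: [179.7, 0.2, 102.6]
force: [-0.1, -0.8, -0.5]
gripper_width: 1.003
```

Request:
servo_tool(
  fingers=[-1, -1, -1, -1, -1, -1],
  slide=[
    [-0.15, 0.03, 0],
    [-0.3, 0.08, 0],
    [-0.45, 0.12, -0.1],
    [-0.49, 0.13, -0.2],
    [-0.49, 0.13, -0.2],
    [-0.49, 0.13, -0.2],
  ],
  angular=[
    [0, 0, 0],
    [0, 0, 0],
    [0, 0, 0],
    [0, 0, 0],
    [0, 0, 0],
    [0, 0, 0],
  ],
)

```text
t: 12.4
ee_pos: [0.5149, -0.1592, 0.244]
ee_rot: [179.8, 0.2, 102.6]
force: [1.5, 0.6, 0.7]
gripper_width: 0.998
```

Run:
```python
from h import *
im=shot('wrist','w9.png'); a=shot('scene','s9.png'); print(im['s']['q'].round(1),im['s']['ee_pos'],im['s']['ee_rot'])
u,v=proj(im,(.5135,-.159,.104)); print('pred top',u,v)
g=im['pixels'].max(2); w=60
x0,y0=int(u)-w,int(v)-w
m=(g[y0:y0+2*w,x0:x0+2*w]<55).astype(np.uint8)
for row in m[::4]: print(''.join('#' if k else '.' for k in row[::2]))
br=(g[y0:y0+2*w,x0:x0+2*w]>120); 
h=cv2.cvtColor(a['pixels'],cv2.COLOR_BGR2HSV)[218:236,215:240]
print('brass vis',((h[...,0]>8)&(h[...,0]<30)&(h[...,1]>50)&(h[...,2]>60)).sum())
print('lock ring', onz(load('scene0.png'),283.2,254,.064), onz(load('w3.png'),403,246,.064))
cc=np.hstack([cv2.resize(im['pixels'][max(0,y0-20):y0+140,x0-20:x0+140],(400,400),interpolation=2),cv2.resize(a['pixels'][195:275,190:270],(400,400),interpolation=2)]);cv2.imwrite('pics/c9.png',cc)
```

```text
[-17.1  15.8  -4.8  69.2  -0.1  60.2] [ 0.51489754 -0.15916926  0.24395531] [179.78538922   0.18307121 102.63842353]
pred top 318.14816379526803 228.67260972106837
..#..................................................#......
..#.........................................................
........#.............#.....................................
............................................................
........................................#..................#
..................#.........#...............................
..................#....#....######...##....#..........#.....
.......................#################....................
...................#######################..................
...................#########################................
..................###########################...............
.................#############################..............
.................#############################..............
................###############################.............
................###############################.............
...............######
[... 291 characters left out ...]
...........###########################...............
...................########################.................
......................###################...................
.........................############.......................
............................................................
............................................................
............................................................
............................................................
............................................................
............................................................
brass vis 0
lock ring [ 0.57809535 -0.08793391  0.064     ] [ 0.57920339 -0.08969698  0.064     ]
```

```bash
cat > capfit.py <<'E'
from h import *
from scipy.optimize import least_squares
def capfit(im,guess,thr=60):
    u,v=proj(im,guess);g=cv2.GaussianBlur(im['pixels'],(0,0),1).max(2);w=60;x0,y0=int(u)-w,max(0,int(v)-w)
    m=cv2.morphologyEx((g[y0:y0+2*w,x0:x0+2*w]<thr).astype(np.uint8),cv2.MORPH_CLOSE,np.ones((9,9)))
    m=cv2.morphologyEx(m,cv2.MORPH_OPEN,np.ones((7,7)))
    c=max(cv2.findContours(m,0,1)[0],key=cv2.contourArea)[:,0]+[x0,y0]
    c=c[c[:,1]>v-5].astype(float)  # lower (top-rim) half
    out=[]
    for z in (.100,.104,.108):
        p=np.array([onz(im,a,b,z)[:2] for a,b in c]); f=least_squares(lambda q:np.hypot(*(p-q[:2]).T)-q[2],[*guess[:2],.026],loss='soft_l1',f_scale=.0005).x
        out.append((z,f.round(4)))
    return out
E
python3 - <<'E'
from capfit import *
im=load('w9.png')
for t in (50,60,70):
  print(t,capfit(im,(.515,-.159,.104),t))
E
```

```text
50 [(0.1, array([ 0.5156, -0.1622,  0.0248])), (0.104, array([ 0.5154, -0.1612,  0.0245])), (0.108, array([ 0.5152, -0.1603,  0.0241]))]
60 [(0.1, array([ 0.5158, -0.1626,  0.025 ])), (0.104, array([ 0.5156, -0.1616,  0.0247])), (0.108, array([ 0.5154, -0.1606,  0.0243]))]
70 [(0.1, array([ 0.5157, -0.1621,  0.0257])), (0.104, array([ 0.5155, -0.1611,  0.0254])), (0.108, array([ 0.5153, -0.1602,  0.025 ]))]
```

Request:
servo_tool(
  fingers=[-1, -1, -1, -1],
  slide=[
    [0, 0, -0.15],
    [0, 0, -0.27],
    [0, 0, -0.27],
    [0, 0, -0.27],
  ],
  angular=[
    [0, 0, 0],
    [0, 0, 0],
    [0, 0, 0],
    [0, 0, 0],
  ],
)

```text
t: 12.9
ee_pos: [0.5206, -0.1608, 0.1667]
ee_rot: [179.4, 0.4, 102.6]
force: [0.4, 0.7, -0.7]
gripper_width: 1.0
```

Run:
```python
from capfit import *
im=shot('wrist','w10.png'); print(im['s']['ee_pos'],im['s']['ee_rot'],im['s']['force'])
for t in (50,60,70):
  print(t,capfit(im,(.515,-.159,.104),t))
w=load('w9.png')
def line(i):
    u,v=map(int,proj(i,(.515,-.159,.104)));g=i['pixels'].min(2)[v-25:v+25,u-28:u+28];m=(g>95).astype(np.uint8)
    c=cv2.connectedComponentsWithStats(m);k=1+np.argmax(c[2][1:,4]);return c[3][k]+[u-28,v-25],c[2][k]
print(line(w),line(im)); print(tri((w,*line(w)[0]),(im,*line(im)[0])))
```

```text
[ 0.52055519 -0.16084575  0.16667289] [179.36720572   0.42326887 102.6429173 ] [ 0.38314312  0.65429723 -0.70961765]
50 [(0.1, array([ 0.5152, -0.1624,  0.0254])), (0.104, array([ 0.515 , -0.1611,  0.0249])), (0.108, array([ 0.5148, -0.1598,  0.0244]))]
60 [(0.1, array([ 0.5153, -0.1625,  0.0257])), (0.104, array([ 0.5151, -0.1612,  0.0252])), (0.108, array([ 0.5149, -0.1599,  0.0247]))]
70 [(0.1, array([ 0.5153, -0.1627,  0.0258])), (0.104, array([ 0.5151, -0.1613,  0.0253])), (0.108, array([ 0.5149, -0.16  ,  0.0248]))]Traceback (most recent call last):
  File "<stdin>", line 9, in <module>
  File "<stdin>", line 8, in line
    return _wrapfunc(a, 'argmax', axis=axis, out=out, **kwds)
    return bound(*args, **kwds)
ValueError: attempt to get argmax of an empty sequence
```

Both views agree: the cap centre is at (0.515, −0.161) and its top is at about 0.104. I'll descend around it.

Request:
servo_tool(
  fingers=[-1, -1, -1, -1, -1, -1],
  slide=[
    [-0.018, -0.001, -0.06],
    [-0.018, -0.001, -0.16],
    [-0.018, -0.001, -0.25],
    [-0.018, -0.001, -0.3],
    [-0.018, -0.001, -0.315],
    [-0.018, -0.001, -0.315],
  ],
  angular=[
    [0.0015, 0.004, 0],
    [0.0015, 0.004, 0],
    [0.0015, 0.004, 0],
    [0.0015, 0.004, 0],
    [0.0015, 0.004, 0],
    [0.0015, 0.004, 0],
  ],
)

```text
t: 13.55
ee_pos: [0.5162, -0.1616, 0.0732]
ee_rot: [179.9, 0.1, 102.6]
force: [-0.6, 0.2, -0.3]
gripper_width: 1.002
```

Request:
servo_tool(
  fingers=[-1, -0.5, 0, 0.5, 0.8, 0.8, 0.8, 0.8],
  slide=[
    [-0.003, 0.001, -0.014],
    [-0.003, 0.001, -0.014],
    [-0.003, 0.001, -0.014],
    [-0.003, 0.001, -0.014],
    [-0.003, 0.001, -0.014],
    [-0.003, 0.001, -0.014],
    [-0.003, 0.001, -0.014],
    [-0.003, 0.001, -0.014],
  ],
  angular=[
    [0, 0, 0],
    [0, 0, 0],
    [0, 0, 0],
    [0, 0, 0],
    [0, 0, 0],
    [0, 0, 0],
    [0, 0, 0],
    [0, 0, 0],
  ],
  grip_force=40,
)

```text
t: 14.35
ee_pos: [0.5158, -0.1615, 0.07]
ee_rot: [179.8, 0.1, 102.6]
force: [-1.5, -0.3, 7.2]
gripper_width: 0.593
```

Request:
servo_tool(
  fingers=[0.8, 0.8, 0.8, 0.8, 0.8],
  slide=[
    [0, 0, 0.001],
    [-0.001, 0.001, 0.001],
    [-0.001, 0.001, 0.001],
    [-0.001, 0.001, 0.001],
    [-0.001, 0.001, 0.001],
  ],
  angular=[
    [0, 0, 0],
    [0, 0, 0.025],
    [0, 0, 0.05],
    [0, 0, 0.075],
    [0, 0, 0.075],
  ],
  grip_force=60,
)

```text
t: 14.85
ee_pos: [0.5154, -0.1611, 0.0701]
ee_rot: [179.8, 0.1, 116.1]
force: [-0.6, 0.5, -0.4]
gripper_width: 0.588
```

Run:
```python
from h import *
s=r.read_state(); print(s['ee_pos'],s['ee_rot'],s['force'],s['moment'],s['q'])
```

```text
[ 0.51537982 -0.16113484  0.07005744] [1.79832616e+02 1.09554361e-01 1.16133505e+02] [-0.64345583  0.52666049 -0.4347753 ] [-0.02430737  0.08712548  0.04274754] [-1.73832376e+01  2.30367535e+01 -2.17494872e+01  4.50169420e+01
  3.58090274e-02  4.64831589e+01]
```

Request:
servo_tool(
  fingers=[0.8, 0.8, 0.8, 0.8, 0.8, 0.8],
  slide=[
    [0, 0, 0],
    [0, 0, 0],
    [0, 0, 0],
    [0, 0, 0],
    [0, 0, 0],
    [0, 0, 0],
  ],
  angular=[
    [0, 0, 0.03],
    [0, 0, 0.06],
    [0, 0, 0.09],
    [0, 0, 0.12],
    [0, 0, 0.15],
    [0, 0, 0.18],
  ],
)

```text
t: 15.45
ee_pos: [0.5153, -0.1611, 0.07]
ee_rot: [179.8, 0.1, 148.6]
force: [0.3, 1.0, 1.5]
gripper_width: 0.586
```

Run:
```python
from h import *
s=r.read_state(); print(s['ee_rot'],s['ee_pos'],s['force'],s['moment'],s['joint_velocities'][5])
im=shot('wrist','w11.png');a=shot('scene','s11.png')
for z in (.104,): print('axis px',proj(im,(*s['ee_pos'][:2],z)),proj(a,(*s['ee_pos'][:2],z)))
g=im['pixels'].max(2); 
for v in range(185,300,4): print(v,''.join('#' if k<45 else ('o' if k>110 else '.') for k in g[v,260:382:2]))
```

```text
[1.79832843e+02 1.02087471e-01 1.48647417e+02] [ 0.51532705 -0.16107011  0.07004396] [0.31429641 0.95038817 1.48972787] [ 0.04560924  0.12989183 -0.00638092] -53.52059356556618
axis px (np.float64(322.98936288637276), np.float64(348.7848106371987)) [278.66131814 215.22798617]
185 ooooooooooo..................................................
189 ooooo.oooo...................................................
193 oo...........................................................
197 o............................................................
201 oo..o........................................................
205 oooooo.......................................................
209 oooooooooo...................................................
213 ooooooooo....................................................
217 ooooooooo....................................................
221 ooooooooo....................................................
225 ooooooo......................................................
229 oooooo.......................................................
233 ooooo......................
[... 390 characters left out ...]
#############################...........
261 ..........##########################################.........
265 ........##############################################.......
269 ......##################################################.....
273 .....####################################################....
277 ....######################################################...
281 ...########################################################..
285 ..##########################################################.
289 .############################################################
293 #############################################################
297 #############################################################
```

Request:
servo_tool(
  fingers=[0.8, 0.8, 0.8, 0.8, 0.8, 0.8, 0.8],
  slide=[
    [0, 0, 0],
    [0, 0, 0],
    [0, 0, 0],
    [0, 0, 0],
    [0, 0, 0],
    [0, 0, 0],
    [0, 0, 0],
  ],
  angular=[
    [0, 0, 0.03],
    [0, 0, 0.06],
    [0, 0, 0.09],
    [0, 0, 0.12],
    [0, 0, 0.15],
    [0, 0, 0.187],
    [0, 0, 0.187],
  ],
)

```text
t: 16.25
ee_pos: [0.5156, -0.1613, 0.0701]
ee_rot: [179.8, 0.1, -178.1]
force: [0.6, -0.8, 1.1]
gripper_width: 0.589
```

Run:
```python
from h import *
s=r.read_state(); print(s['ee_rot'],s['ee_pos'],s['force'],s['moment'],s['q'].round(1))
im=shot('wrist','w12.png')
g=im['pixels'].max(2); 
for v in range(290,420,4): print(v,''.join('#' if k<60 else ('o' if k>100 else '.') for k in g[v,260:392:2]))
```

```text
[ 1.79846872e+02  1.32539630e-01 -1.78070115e+02] [ 0.51558521 -0.16127106  0.0700744 ] [ 0.57828827 -0.8314239   1.08200265] [-0.07417276  0.01572604 -0.01496511] [-17.5  23.1 -21.6  45.2   0.2 -19.4]
290 .#############################################################....
294 ################################################################..
298 #################################################################.
302 ##################################################################
306 ##################################################################
310 ##################################################################
314 ##################################################################
318 ##################################################################
322 ##################################################################
326 ##################################################################
330 ##################################################################
334 ##################################################################
338 ##########################.oooooooo..#####
[... 744 characters left out ...]
######################################################.oooooo
386 oooo.####################################################.oooooooo
390 ooooooo.###############################################ooooooooooo
394 oooooooooo.#########################################oooooooooooooo
398 oooooooooooooo##################################.ooooooooooooooooo
402 ooooooooooooooooooo..#####################.oooooooooooooooooooooo.
406 #################..oooooooooooooooooooooooo..##################.o#
410 ############################...o..################################
414 ##################################################################
418 ##################################################################
```

The line is still horizontal in the tool frame, so the cap turned about 79° with the gripper at near-zero torque: right-hand thread, now loose. I'll lift gently first.

Request:
servo_tool(
  fingers=[0.8, 0.8, 0.8, 0.8],
  slide=[
    [0, 0, 0.006],
    [0, 0, 0.012],
    [0, 0, 0.02],
    [0, 0, 0.02],
  ],
  angular=[
    [0, 0, 0],
    [0, 0, 0],
    [0, 0, 0],
    [0, 0, 0],
  ],
)

```text
t: 16.7
ee_pos: [0.5158, -0.1613, 0.0764]
ee_rot: [179.9, 0.2, -178.2]
force: [1.1, 0.5, -1.5]
gripper_width: 0.585
```

Request:
servo_tool(
  fingers=[0.8, 0.8, 0.8, 0.8, 0.8, 0.8, 0.8, 0.8],
  slide=[
    [0, 0, 0.03],
    [0, 0, 0.07],
    [0, 0, 0.12],
    [0, 0, 0.17],
    [0, 0, 0.22],
    [0, 0, 0.26],
    [0, 0, 0.28],
    [0, 0, 0.28],
  ],
  angular=[
    [0, 0, 0],
    [0, 0, 0],
    [0, 0, 0],
    [0, 0, 0],
    [0, 0, 0],
    [0, 0, 0],
    [0, 0, 0],
    [0, 0, 0],
  ],
)

```text
t: 17.5
ee_pos: [0.5166, -0.1616, 0.1616]
ee_rot: [179.9, 0.3, -178.2]
force: [-0.1, 0.2, -1.1]
gripper_width: 0.591
```

Request:
servo_tool(
  fingers=[0.8, 0.8, 0.8, 0.8, 0.8],
  slide=[
    [0, 0, 0],
    [0, 0, 0],
    [0, 0, 0],
    [0, 0, 0],
    [0, 0, 0],
  ],
  angular=[
    [0, 0, 0],
    [0, 0, 0],
    [0, 0, 0],
    [0, 0, 0],
    [0, 0, 0],
  ],
)

```text
t: 18.0
ee_pos: [0.5164, -0.1615, 0.1613]
ee_rot: [179.9, 0.3, -178.2]
force: [-0.0, -0.4, -1.1]
gripper_width: 0.587
```

Run:
```python
from h import *
a=shot('scene','s13.png');b=shot('side','d13.png'); im=shot('wrist','w13.png'); s=r.read_state(); print(s['ee_pos'],s['ee_rot'],s['force'],s['joint_velocities'].round(2),s['gripper_width'])
c2=cv2.resize(a['pixels'][180:300,190:340],None,fx=3.2,fy=3.2,interpolation=2)
z=cv2.resize(a['pixels'][205:275,195:260],None,fx=4.8,fy=3.0,interpolation=2)
c3=cv2.resize(b['pixels'][150:300,280:400],None,fx=2.5,fy=2.5,interpolation=2)
c4=cv2.resize(im['pixels'],None,fx=.35,fy=.35)
o=np.zeros((600,800,3),np.uint8)
for c,x,y in[(c2,0,0),(c3,490,0),(z,0,388),(c4,500,400)]: c=c[:600-y,:800-x];o[y:y+c.shape[0],x:x+c.shape[1]]=c
cv2.imwrite('pics/c13.png',o)
```

```text
[ 0.51653421 -0.16153898  0.16152613] [ 179.89415502    0.27407617 -178.19777677] [-1.23018278 -0.58688203 -1.14002154] [-0.02 -0.1   0.06 -0.07 -0.06  0.06] 0.5851401541448221
```

View pics/c13.png

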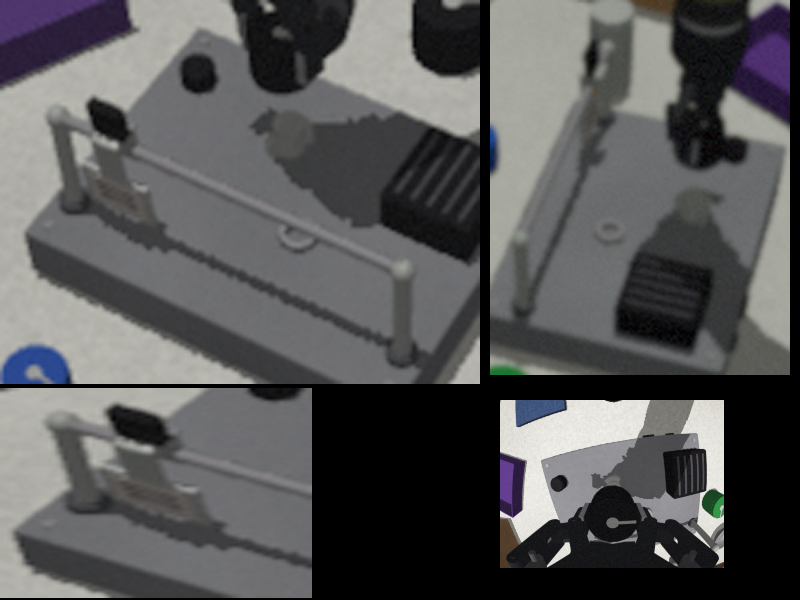

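The last view shows the hanger hanging on the rail near the −y post, the cap held above the open port, and everything else in place. One numeric check of the hanger's position against the mark.

Run:
```python
from h import *
d=np.array([-np.sin(np.radians(12.65)),np.cos(np.radians(12.65)),0]); n=np.array([d[1],-d[0],0]); p0=np.array([.6270,-.041,.165])
P={}
for f,(u,v) in [('s13.png',(224,217)),('d13.png',(321,173))]:
    i=load(f);w=12;g=i['pixels'].max(2)[v-w:v+w,u-w:u+w];m=(g<70).astype(np.uint8);c=cv2.connectedComponentsWithStats(m);k=1+np.argmax(c[2][1:,4]);P[f]=c[3][k]+[u-w,v-w];print(f,P[f],c[2][k])
x,e=tri(*[(load(f),*P[f]) for f in P]); q=x-p0; print('tab',x,e,'along',q@d*1000,'perp',q@n*1000,'up',q[2]*1000)
# same pair of cameras on the mark band and on the tab at the start for bias
print('mark by same cams',1000*float((tri((load('scene0.png'),224.6,223.4),(load('side0.png'),321.8,179.7))[0]-p0)@d))
im=load('s13.png')
for f in ('s13.png','d13.png'):
  for th in (8,14):
    print(f,th,[np.round(proj(load(f),p0+d*a/1000+n*.028*np.sin(np.radians(th))+np.array([0,0,.028*np.cos(np.radians(th))])),1).tolist() for a in (-157,-161,-165)])
```

```text
s13.png [223.78571429 217.75892857] [  6   6  13  15 112]
d13.png [320.4375 173.0625] [ 9  4  6 18 64]
tab [ 0.66153853 -0.19702261  0.19393055] [1.5, 1.5] along -159.7990771682237 perp -0.4680015359820396 up 28.930552194849746
mark by same cams -163.1724595448704
s13.png 8 [[223.5, 219.2], [222.1, 218.6], [220.7, 217.9]]
s13.png 14 [[222.9, 220.1], [221.4, 219.5], [220.0, 218.9]]
d13.png 8 [[318.3, 174.2], [318.7, 173.3], [319.1, 172.4]]
d13.png 14 [[317.3, 174.2], [317.7, 173.2], [318.1, 172.3]]
```

```bash
python3 -c "
from h import *
print(order.job_done())"
```

```text
the job is handed in; nothing more can be done
None
```

I finished both parts and handed the job in at about 18 s of the 61 s allowed. No verdict was reported.

**Hanger:** I lifted it from its stand and lowered it over the rail on the +y half (the one without the mark). Light contact of about 6 N came at the expected height. I slid it along to the brass mark without lifting it off, then let go.

**Cap:** The smaller black one, on the unit, turned freely counter-clockwise by about 79°, so the thread is right-hand. It came off with almost no force. I am holding it still about 9 cm above where it was seated, level to about 0.3°.

**Last checks:**
- **Scene:** In the last picture the hanger hung free on the rail, the port was open, and nothing near the unit had moved. I did not check the far bench items one by one.
- **Centring on the mark:** This is the least certain part. The cameras disagreed on where the mark is along the rail: estimates ran from about −157 to −170 mm from the drop point. I let go at −160.5 mm. After release, the two fixed cameras put the hanger at −159.8 mm and the mark at −163.2 mm, so it may be 2–3 mm off centre. The mark and its pointer were hidden behind the hook when I checked the scene camera after release.

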